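# Pack the microscope parts into their tray

## Task

Pack the four loose microscope parts into the grey tray: stand the objective, the eyepiece, the condenser lens and the filter cube upright, each in the well made for it - the cube in the square well, the three round parts in the round wells by size, slimmest in the smallest and widest in the largest. Set them down rather than dropping them, and leave the little glass vial and the plug adapter standing where they are.

Things in the scene. Friction and masses are not known exactly. Their poses are not given: they have to be found in the camera images.
- objective: microscope objective to pack: slim bright steel barrel with a brass band near its upper end, diameter 28 mm, 58 mm tall, straight from 7 to 45 mm above its foot, then tapering to a 14 mm nose with a small dark lens. About 110 g. Stands upright. Origin: centre of its underside, z up.
- eyepiece: microscope eyepiece to pack: black barrel of diameter 36 mm (22 to 50 mm above its foot, with a grey ring of 37 mm that is only to be seen) on a steel tube of diameter 29 mm (0 to 22 mm), lens of 22 mm in the flat top; 50 mm tall. About 90 g. Stands upright. Origin: centre of its underside, z up.
- condenser: condenser lens to pack: squat black drum of diameter 50 mm and 34 mm tall with a steel band near its foot, and on it a 4 mm steel ring of diameter 40 mm round a 28 mm lens; 38 mm tall in all. About 150 g. Stands upright. Origin: centre of its underside, z up.
- filter_cube: filter cube to pack: dark metal block, 34 x 34 mm and 38 mm tall, with a round 24 mm glass window in the top and one in its -x side. About 90 g. Stands upright. Origin: centre of its underside, z up, x and y square to its sides.
- vial: look-alike, to be left alone: glass specimen vial, diameter 24 mm, with a flat bright metal cap of 25 mm; 53 mm tall. Origin: centre of its underside, z up.
- adapter: look-alike, to be left alone: black plastic plug adapter, 38 x 38 x 36 mm, with two brass pins that stand 17 mm up from its top (53 mm in all). Origin: centre of its underside, z up.
- well_small: fixed white plastic round cup of inner diameter 46 mm, the smallest round well, for the objective, in the grey tray. Rim 14 mm above the origin, wall 4 mm, inner floor 4 mm above the origin. Origin: centre of its underside, z up. The wells stand upright, in an order that changes, at the corners of a 92 mm square inside the tray.
- well_medium: fixed white plastic round cup of inner diameter 56 mm, the middle round well, for the eyepiece, in the grey tray. Rim 14 mm above the origin, wall 4 mm, inner floor 4 mm above the origin. Origin: centre of its underside, z up.
- well_large: fixed white plastic round cup of inner diameter 72 mm, the largest round well, for the condenser lens, in the grey tray. Rim 14 mm above the origin, wall 4 mm, inner floor 4 mm above the origin. Origin: centre of its underside, z up. Tray: fixed, 200 x 200 mm, walls 22 mm high, floor under the wells 6 mm above the table.
- well_square: fixed white plastic square pocket of inner width 56 mm, for the filter cube, in the grey tray. Rim 14 mm above the origin, wall 4 mm, inner floor 4 mm above the origin. Origin: centre of its underside, z up; x and y square to its sides and along the tray's sides.

How it is judged:
By the outcome, as a careful person would: the job done as asked, in the order asked, and still so for the second after the job is handed in, with the robot touching nothing.
It also fails if it takes over 112 s, if anything falls off the work surface, if the arm or the gripper's body presses on something with over 40 N, if the wrist force passes 120 N, or if a joint passes its speed limit or range.

## Robot

A 6-joint arm with a two-finger parallel gripper is mounted at the origin on the work surface. World frame = base frame: x ahead of the robot, y to its left, z up, the work surface at z = 0. Lengths are in m, angles in rad, forces in N, time in s.
With the tool pointing down it reaches from about 0.325 to 0.9 m from the base axis. Payload 6.1 kg.
Tool frame: the origin (TCP) lies midway between the tips of the shut fingers; the grasp point (between the pads) lies 19 mm behind it; x points along the fingers, y is the direction in which the jaws open and shut, and the axes are right-handed (so a half turn about x gives the same grasp; the last joint's range is limited). The gripper opens to 85 mm and grips with 20 to 120 N. Pads are 22 mm wide; open, the fingers measure 114 mm over their backs; the gripper's body (76 mm by 85 mm) begins 54 mm behind the grasp point. The pads swing forward as they close: fully open they stand 13 mm farther back than shut.
Start: joints at [1.122, 0.22, 1.526, -0, 1.395, -0.126], TCP at [0.198, 0.593, 0.231] pointing down, gripper open.
Joint ranges: [-2.98, 2.98], [-0.91, 2.08], [0.09, 2.57], [-1.24, 4.39], [0.2, 2.65], [-2.68, 2.68]. Speed limits (rad/s): [2.57, 2.57, 3.01, 3.14, 3.14, 3.14].

## Interface

Orientations are given as [roll, pitch, yaw] about the fixed x, y, z axes, in that order (R = Rz(yaw) Ry(pitch) Rx(roll)).
In Python, from plant import movep, move_l, set_joints, gripper_to, hold, inverse_kinematics, observe, get_image, get_calibration, Unreachable, job_done gives the robot as it stands. Calls block until the motion is done:
- movep(position, orientation): joint-space move of the TCP to a pose.
- move_l(position, feed=0.15, rotation=None, max_force=None): straight line of the TCP; rotation=None keeps the orientation; feed is the mean speed in m/s. With max_force (N) it stops when the force on the tool has changed by that much, and returns True; else False.
- set_joints(angles): joint-space move.
- gripper_to(opening, f_grip=None): finger opening in m; f_grip is the grip in N (None keeps the last); returns when the fingers have stopped.
- hold(seconds).
- inverse_kinematics(position, orientation): joint angles nearest the present ones, or None.
- observe(): the state.
- get_image(name): name is "scene" or "top"; returns (picture, depth): 480x640x3 uint8, red, green, blue; 480x640 float32, m along the optical axis (not along the pixel's ray), 0 where there is no reading.
- get_calibration(name): a dict with "intrinsics" (3x3 intrinsics, pixels), "world_from_camera" (4x4, takes a point from camera to world coordinates). Camera axes: x right, y down, z forward; pixel columns grow to the right and rows downward; lengths in m; the calibration is good to about 2 mm. A picture is of the moment at which its call begins. get_calibration takes no time and is no camera call.
A pose or a line that the arm cannot do raises Unreachable and nothing moves.
- job_done(): hands the job in, once; it reports no verdict.
The state is a dict: "time_s": time; "q": joint angles; "joint_velocities": joint speeds; "joint_torque": joint torques, N m; "eef_pos": TCP position; "tcp_rot": TCP orientation; "ft_force": force on the tool from outside, world axes, zero at the start; "torque": the same for the moment, N m; "opening": finger opening in m.
Only numpy, scipy, OpenCV 4.12 (cv2) and the standard library are available. Lean on these libraries where they do the work, as an engineer would, in place of code of your own. Each camera call takes 0.05 s, during which the arm holds its last target.

## Working session

There is one attempt and no reset: what is moved stays moved. The work goes in short steps, each a Python script; the robot and the scene stay as the last script left them, time stands still between calls to the robot, and variables do not carry over. Pictures are saved under pics/ and viewed, and the job is handed in when it is done.

```bash
ls; mkdir -p pics
python3 - <<'E'
from plant import *
import cv2,numpy as np
for n in("scene","top"):
    p,d=get_image(n); cv2.imwrite(f"pics/{n}0.png",p[:,:,::-1]); np.save(f"pics/{n}0.npy",d)
    c=get_calibration(n); print(n,c["intrinsics"],c["world_from_camera"].round(4) if hasattr(c["world_from_camera"],'round') else c["world_from_camera"], (d>0).mean())
o=observe();print(o["time_s"],o["eef_pos"],o["tcp_rot"],o["opening"])
E
```

```text
pics
scene [[524.83566545   0.         308.69392774]
 [  0.         524.83566545 236.56918947]
 [  0.           0.           1.        ]] [[ 3.5070e-01  6.3990e-01 -6.8380e-01  1.1935e+00]
 [ 9.3650e-01 -2.3980e-01  2.5590e-01 -2.3560e-01]
 [-2.0000e-04 -7.3010e-01 -6.8340e-01  6.8280e-01]
 [ 0.0000e+00  0.0000e+00  0.0000e+00  1.0000e+00]] 0.996064453125
top [[449.27001849   0.         324.68967009]
 [  0.         449.27001849 236.67559987]
 [  0.           0.           1.        ]] [[ 0.1774 -0.9639  0.1987  0.386 ]
 [-0.9841 -0.1743  0.033  -0.0234]
 [ 0.0028 -0.2014 -0.9795  0.8771]
 [ 0.      0.      0.      1.    ]] 0.9960709635416667
0.1 [0.19803881 0.5922182  0.2302977 ] [-1.69440016  1.56902446 -2.017168  ] 0.08515689156174913
```

View pics/scene0.png

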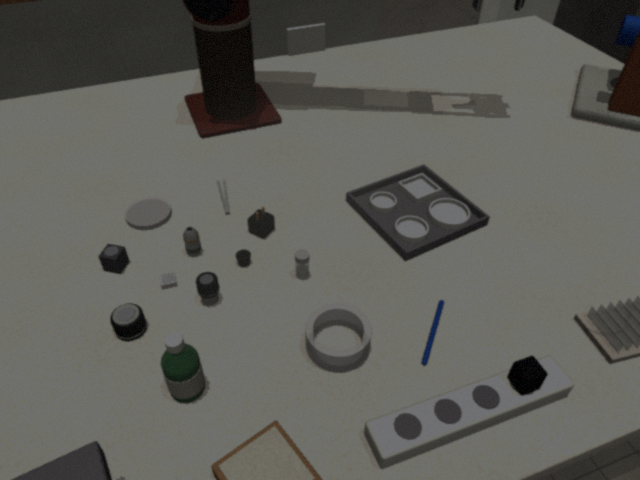

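View pics/top0.png

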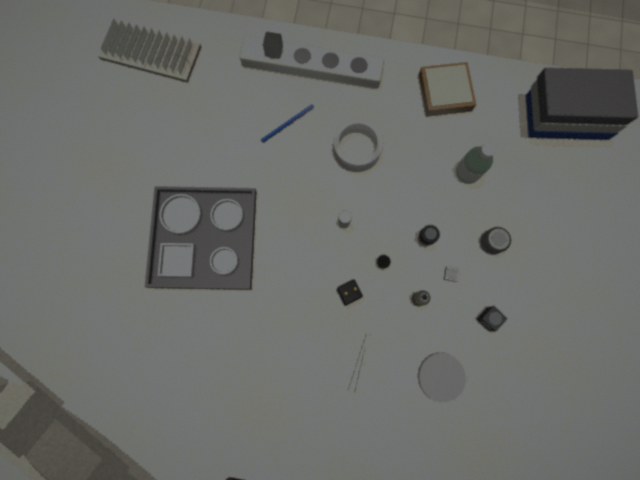

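The scene view shows the objective at (192,240), the eyepiece at (207,285), the condenser at (128,320) and the cube at (114,258). In the top view they are at (422,298), (429,235), (497,240) and (491,318). In the top view the tray is at about (202,238), the vial at (345,219) and the adapter at (350,292). Next I'll zoom in and measure.

```bash
cat > h.py <<'E'
from plant import *
import cv2,numpy as np
def cal(n):
    c=get_calibration(n); return np.array(c["intrinsics"]),np.array(c["world_from_camera"])
def cloud(n,d):
    K,T=cal(n); v,u=np.mgrid[0:480,0:640]
    P=np.stack([(u-K[0,2])/K[0,0]*d,(v-K[1,2])/K[1,1]*d,d],-1)
    return P@T[:3,:3].T+T[:3,3]
def ray(n,uv,z):
    K,T=cal(n); r=T[:3,:3]@np.array([(uv[0]-K[0,2])/K[0,0],(uv[1]-K[1,2])/K[1,1],1.]); o=T[:3,3]
    return o+r*(z-o[2])/r[2]
E
python3 - <<'E'
from h import *
for n in("top","scene"):
    p=cv2.imread(f"pics/{n}0.png"); d=np.load(f"pics/{n}0.npy"); W=cloud(n,d)
    x=(W[...,2]>0.012)&(W[...,2]<0.12)&(d>0)
    # table plane check
    s=(abs(W[...,2])<.012)&(d>0); print(n,"table z med",np.median(W[...,2][s]))
    k,l,st,ce=cv2.connectedComponentsWithStats(x.astype(np.uint8))
    for i in range(1,k):
        if st[i,4]<40: continue
        Q=W[l==i]; h=np.percentile(Q[:,2],97)
        T=Q[Q[:,2]>h-.004]
        print(st[i],"z97 %.3f"%h,"top ctr",np.round((T.min(0)+T.max(0))/2,3),"med",np.round(np.median(T,0),3),"ext",np.round(np.ptp(T,axis=0),3))
g=cv2.imread("pics/top0.png")
a=cv2.resize(g[200:340,330:530],None,fx=4,fy=4,interpolation=cv2.INTER_CUBIC)
cv2.imwrite("pics/topz.png",cv2.convertScaleAbs(a,alpha=1.6,beta=10))
a=cv2.resize(g[175:300,135:270],None,fx=4.4,fy=4.4,interpolation=cv2.INTER_CUBIC)
cv2.imwrite("pics/topt.png",cv2.convertScaleAbs(a,alpha=1.2))
E
```

```text
top table z med 0.000272829449239842
[ 100   18   97   59 3020] z97 0.037 top ctr [0.899 0.451 0.037] med [0.897 0.452 0.035] ext [0.089 0.179 0.008]
[ 239   32  145   54 4182] z97 0.074 top ctr [0.928 0.18  0.074] med [0.926 0.18  0.074] ext [0.035 0.034 0.007]
[ 419   62   57   53 2375] z97 0.034 top ctr [ 0.915 -0.189  0.034] med [ 0.917 -0.188  0.032] ext [0.119 0.12  0.007]
[ 527   67  111   71 6928] z97 0.106 top ctr [ 0.906 -0.44   0.105] med [ 0.906 -0.44   0.104] ext [0.122 0.181 0.007]
[ 333  118   50   53 1294] z97 0.046 top ctr [ 0.757 -0.025  0.046] med [ 0.756 -0.026  0.044] ext [0.099 0.099 0.007]
[457 143  38  40 934] z97 0.119 top ctr [ 0.749 -0.257  0.118] med [ 0.748 -0.256  0.119] ext [0.024 0.024 0.005]
[ 144  186  112  104 1681] z97 0.025 top ctr [0.518 0.243 0.024] med [0.506 0.248 0.022] ext [0.226 0.228 0.007]
[159 194  42  40 361] z97 0.023 top ctr [0.556 0.296 0.021] med [0.554 0.296 0.02 ] ext [0.079 0.079 0.005]
[210 199  33  32 267] z97 0.022 top ctr [0.571 0.205 0.021] med [0.571 0.205 0.02 ] ext [0.063 0.063 0.006]
[338 210  14  17 183] z97 0.055 top c
[... 3299 characters left out ...]
10 303  36  35 930] z97 0.041 top ctr [ 0.616 -0.322  0.039] med [ 0.614 -0.323  0.039] ext [0.047 0.047 0.005]
[ 305  303   67   66 2551] z97 0.046 top ctr [ 0.758 -0.026  0.045] med [ 0.763 -0.027  0.044] ext [0.1   0.099 0.006]
[ 160  332   45   68 1994] z97 0.119 top ctr [ 0.751 -0.258  0.117] med [ 0.757 -0.257  0.119] ext [0.024 0.024 0.005]
[ 364  355  210  111 9527] z97 0.075 top ctr [0.93  0.179 0.075] med [0.93  0.178 0.075] ext [0.034 0.035 0.008]
[ 211  420  111   60 3799] z97 0.034 top ctr [ 0.905 -0.19   0.033] med [ 0.904 -0.182  0.032] ext [0.092 0.122 0.005]
[  11  441  101   39 2087] z97 0.106 top ctr [ 0.872 -0.406  0.105] med [ 0.867 -0.389  0.104] ext [0.05  0.097 0.005]
```

View pics/topz.png

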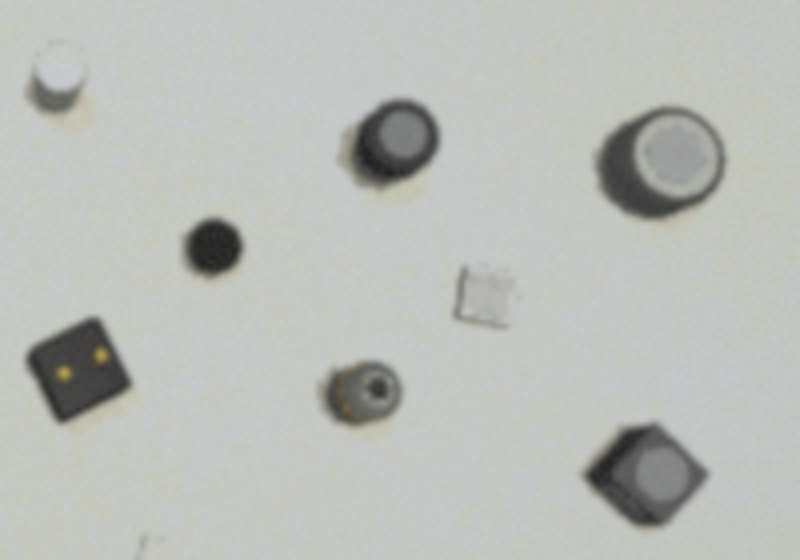

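View pics/topt.png

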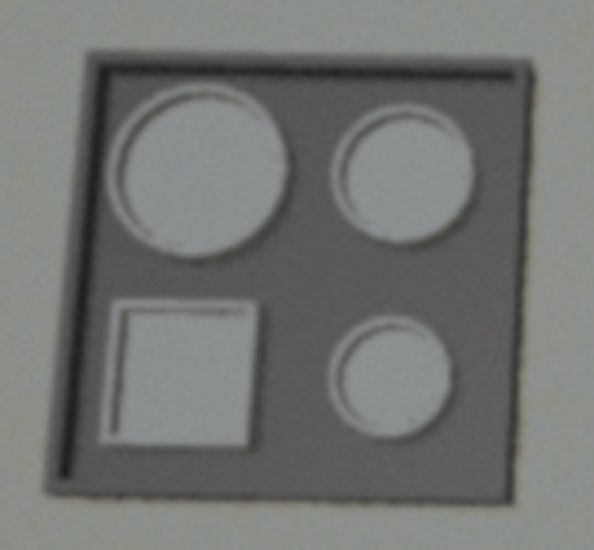

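```bash
cat >> h.py <<'E'
def poly(n,comp_xy,z,zt,img=None,d=None):
    # contour of the flat top (height zt) near comp_xy, rays onto plane z
    W=cloud(n,d); m=(abs(W[...,2]-zt)<.004)&(np.hypot(W[...,0]-comp_xy[0],W[...,1]-comp_xy[1])<.05)
    c=max(cv2.findContours(m.astype(np.uint8),cv2.RETR_EXTERNAL,cv2.CHAIN_APPROX_NONE)[0],key=cv2.contourArea)[:,0]
    return np.array([ray(n,p,z)[:2] for p in c],np.float32)
E
python3 - <<'E'
from h import *
for n in("top","scene"):
    d=np.load(f"pics/{n}0.npy")
    for nm,xy,z in(("cube",(.462,-.33),.038),("objective",(.475,-.193),.058),("eyepiece",(.596,-.19),.050),("condenser",(.613,-.322),.038)):
        P=poly(n,xy,z,z+.001,d=d); c,s,a=cv2.minAreaRect((P*1000).astype(np.float32)); e=cv2.minEnclosingCircle((P*1000).astype(np.float32))
        print(n,nm,np.round(c,1),np.round(s,1),round(a,1),"circ",np.round(e[0],1),round(e[1],1))
    P=poly(n,(.466,.281),.02,.0205,d=d); c,s,a=cv2.minAreaRect((P*1000).astype(np.float32)); print(n,"well_sq",np.round(c,1),np.round(s,1),a)
R=lambda psi:[0,np.pi/2,psi]
for xy in((.4755,-.193),(.596,-.19),(.613,-.322),(.462,-.33),(.481,.19),(.572,.205),(.556,.296),(.466,.281)):
    b=np.arctan2(xy[1],xy[0])
    for off in(-1.57,-.8,0,.8,1.57):
        q=inverse_kinematics([*xy,.012],R(b+off)); print(xy,round(b,2),off,None if q is None else np.round(q,2))
E
```

```text
top cube [ 461.4 -328.9] [34.3 34.6] 56.0 circ [ 460.6 -329.8] 23.1
top objective [ 475.3 -192.6] [16.3 14.5] 7.8 circ [ 474.6 -191.7] 8.7
top eyepiece [ 595.2 -189.6] [32.7 34.3] 10.2 circ [ 595.6 -189.3] 17.8
top condenser [ 612.7 -321.4] [42.9 45.2] 11.2 circ [ 611.3 -320.4] 24.1
top well_sq [465.3 280.4] [64.4 65.7] 9.33454418182373
scene cube [ 463.5 -329.9] [37.1 36.5] 52.5 circ [ 465.1 -330.8] 24.6
scene objective [ 477.7 -193.7] [17.2 16.3] 19.8 circ [ 477.4 -193. ] 9.8
scene eyepiece [ 597.5 -190.5] [36.7 34.3] 1.6 circ [ 598.3 -191.5] 19.1
scene condenser [ 615.7 -324.1] [40.8 48.1] 82.8 circ [ 615.9 -322.6] 24.6
scene well_sq [467.2 278.8] [68.3 68.7] 9.460948944091797
(0.4755, -0.193) -0.39 -1.57 [-0.54  0.24  1.97 -0.    0.94 -0.15]
(0.4755, -0.193) -0.39 -0.8 [-0.54  0.24  1.97 -0.    0.94 -0.92]
(0.4755, -0.193) -0.39 0 [-0.54  0.24  1.97 -0.    0.94 -1.72]
(0.4755, -0.193) -0.39 0.8 [-0.54  0.24  1.97  0.    0.94 -2.52]
(0.4755, -0.193) -0.39 1.57 None
(0.596, -0.19) -0.31 -1.57 [-0.43  0.46  1.67 -0.    1.01 -0.13]
(0.596, -0.19) -0.31 -0.8 [-0.43  0.46  1.67 -0.    
[... 1150 characters left out ...]
.205) 0.34 0 [ 0.21  0.43  1.72 -0.    1.   -1.7 ]
(0.572, 0.205) 0.34 0.8 [ 0.21  0.43  1.72  0.    1.   -2.5 ]
(0.572, 0.205) 0.34 1.57 None
(0.556, 0.296) 0.49 -1.57 [ 0.36  0.47  1.65 -0.    1.02 -0.13]
(0.556, 0.296) 0.49 -0.8 [ 0.36  0.47  1.65 -0.    1.02 -0.9 ]
(0.556, 0.296) 0.49 0 [ 0.36  0.47  1.65  0.    1.02 -1.7 ]
(0.556, 0.296) 0.49 0.8 [ 0.36  0.47  1.65  0.    1.02 -2.5 ]
(0.556, 0.296) 0.49 1.57 None
(0.466, 0.281) 0.54 -1.57 [ 0.4   0.3   1.89 -0.    0.96 -0.15]
(0.466, 0.281) 0.54 -0.8 [ 0.4   0.3   1.89 -0.    0.96 -0.92]
(0.466, 0.281) 0.54 0 [ 0.4   0.3   1.89 -0.    0.96 -1.72]
(0.466, 0.281) 0.54 0.8 [ 0.4   0.3   1.89  0.    0.96 -2.52]
(0.466, 0.281) 0.54 1.57 None
```

The heights, sizes and 92 mm well spacing all match the given data, and the tray yaw is about 9.4°. I'll pack in the order listed, starting with the objective.

```bash
cat >> h.py <<'E'
R=lambda psi:[0,np.pi/2,float(psi)]
ZT=.15
def pick(xy,psi,h,w):
    gripper_to(w+.03,40)
    movep([*xy,ZT],R(psi)); 
    b=move_l([*xy,h+.03],.25); b=move_l([*xy,h],.08,max_force=10)
    print("down hit",b,observe()["eef_pos"].round(4) if hasattr(observe()["eef_pos"],'round') else observe()["eef_pos"])
    gripper_to(w-.01,40); o=observe(); print("grip opening",o["opening"],"t",o["time_s"])
    move_l([*xy,ZT],.2); o=observe(); print("lifted",o["opening"],np.round(o["ft_force"],2),o["time_s"])
def carry(xy,psi,h,w):
    movep([*xy,ZT],R(psi)); move_l([*xy,h+.010+.02],.2); hold(.2); print("pre",np.round(observe()["ft_force"],2))
def lower(xy,h,f=4):
    b=move_l([*xy,h+.010-.002],.02,max_force=f); o=observe(); print("set",b,np.round(o["eef_pos"],4),"expect",h+.01,np.round(o["ft_force"],2),o["time_s"])
def release(xy,w):
    gripper_to(w+.010); move_l([*xy,ZT],.2); print("t",observe()["time_s"],observe()["opening"])
E
python3 - <<'E'
from h import *
a=(.4763,-.1931); b=np.arctan2(a[1],a[0])-np.pi/2
pick(a,b,.013,.028)
for n in("top","scene"):
    p,d=get_image(n); cv2.imwrite(f"pics/{n}1.png",p[:,:,::-1])
E
```

```text
down hit False [ 0.4761 -0.193   0.0127]
grip opening 0.026555238614367788 t 4.9167
lifted 0.026630155370579656 [ 0.63  0.05 -2.35] 5.75
```

View pics/scene1.png

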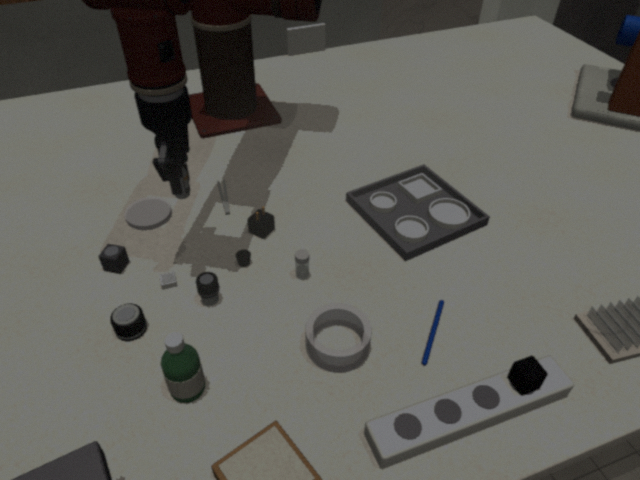

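The objective is held at (178,185) in the scene view, and its old spot is empty. Next I'll carry it to the small well.

Run:
```python
from h import *
w=(.4805,.1898); b=np.arctan2(w[1],w[0])-np.pi/2
carry(w,b,.013,.028)
for n in("scene",):
    p,d=get_image(n); cv2.imwrite(f"pics/{n}2.png",cv2.resize(p[120:280,300:500,::-1],None,fx=3.5,fy=3.5))
lower(w,.013)
```

```text
pre [-0.6  -0.34 -1.23]
set True [0.4803 0.1897 0.0236] expect 0.023 [-1.15  0.02  5.21] 9.1
```

View pics/scene2.png

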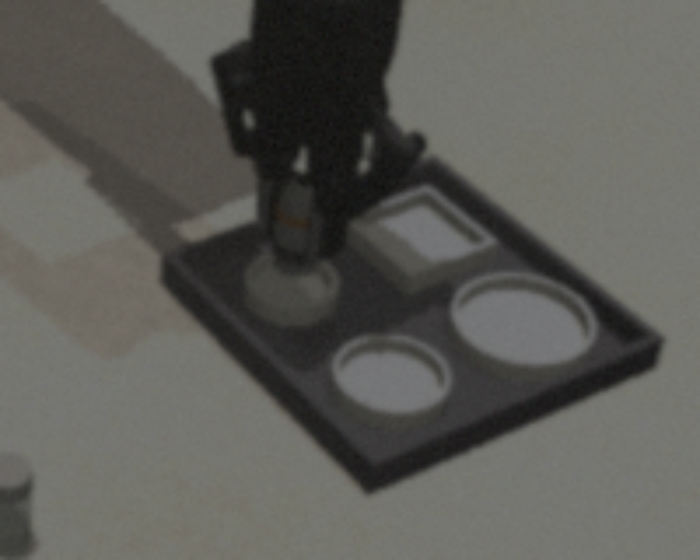

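The objective sits over the small well at (290,285) in the crop. Contact came at z = 0.0236 against 0.023 expected, so it is on the floor. I'll release it and pick the eyepiece.

Run:
```python
from h import *
release((.4805,.1898),.028)
a=(.5965,-.1902); pick(a,np.arctan2(a[1],a[0])-np.pi/2,.0145,.036)
for n in("top","scene"):
    p,d=get_image(n); cv2.imwrite(f"pics/{n}3.png",p[:,:,::-1])
```

```text
t 10.15 0.03822024683651267
down hit False [ 0.596  -0.1901  0.0139]
grip opening 0.03538493577469655 t 13.4833
lifted 0.035145922751298284 [-0.14  0.05 -1.73] 14.3083
```

View pics/scene3.png

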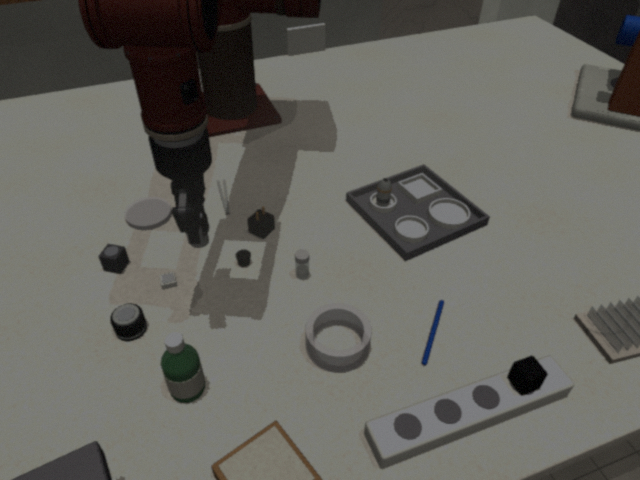

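The objective stands in its well at (384,192), and the eyepiece is held at (198,232). Next I'll place the eyepiece and pick the condenser.

Run:
```python
from h import *
w=(.5715,.2048); b=np.arctan2(w[1],w[0])-np.pi/2
carry(w,b,.0142,.036); lower(w,.0142)
p,d=get_image("scene"); cv2.imwrite("pics/scene4.png",cv2.resize(p[120:280,300:500,::-1],None,fx=3.5,fy=3.5))
```

```text
pre [-0.17 -0.03 -1.36]
set True [0.5712 0.2047 0.0251] expect 0.0242 [-0.22 -0.79  4.02] 17.625
```

View pics/scene4.png

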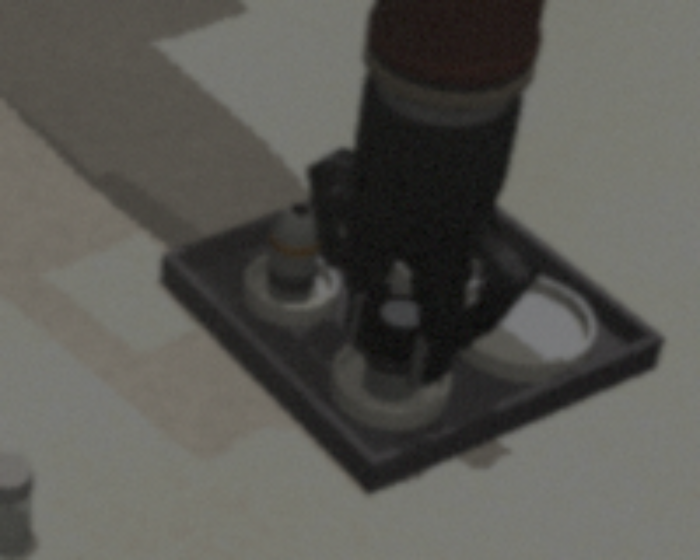

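The eyepiece is inside the medium well at (395,370), on its floor (contact 5 N, consistent with the objective). I'll release it and take the condenser.

Run:
```python
from h import *
release((.5715,.2048),.036)
a=(.6135,-.3222); pick(a,np.arctan2(a[1],a[0])-np.pi/2,.0115,.050)
w=(.556,.296); b=np.arctan2(w[1],w[0])-np.pi/2
p,d=get_image("scene"); cv2.imwrite("pics/scene5.png",p[:,:,::-1])
if observe()["opening"]>.045:
    carry(w,b,.0112,.050); lower(w,.0112)
    p,d=get_image("scene"); cv2.imwrite("pics/scene6.png",cv2.resize(p[120:280,300:500,::-1],None,fx=3.5,fy=3.5))
```

```text
t 18.725 0.04580378105503079
down hit False [ 0.613  -0.322   0.0108]
grip opening 0.04853093464984092 t 22.5667
lifted 0.04865645636210555 [ 0.25  0.66 -2.25] 23.4083
pre [-0.14  1.25 -1.62]
set True [0.5558 0.2959 0.0224] expect 0.0212 [-0.68  0.15  4.47] 27.4333
```

View pics/scene5.png

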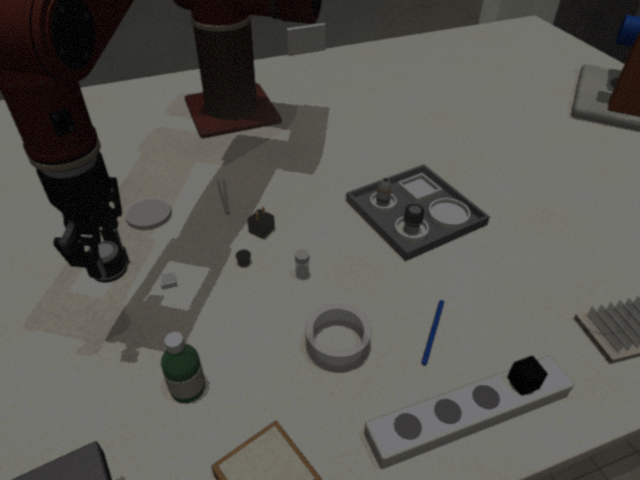

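View pics/scene6.png

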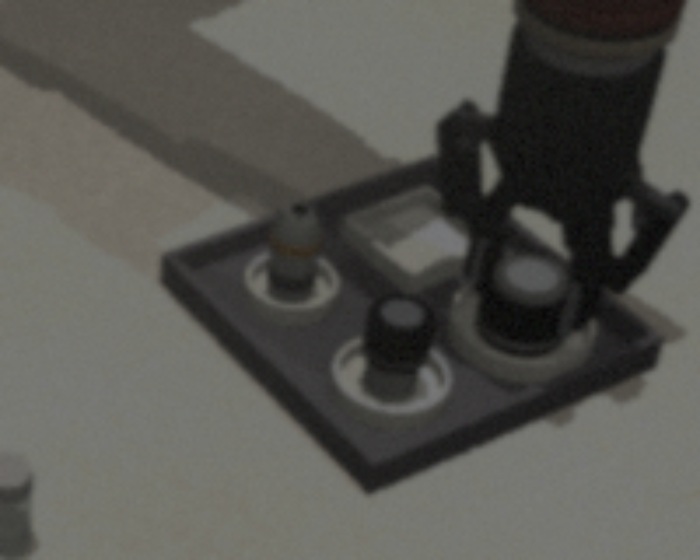

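The condenser is in the large well at (520,320), but it stopped 1.2 mm above the expected height. I'll press a little further before releasing.

Run:
```python
from h import *
lower((.5558,.2959),.0112,8)
```

```text
set True [0.5558 0.2959 0.0225] expect 0.0212 [-0.53 -0.07  5.44] 27.6917
```

It is in firm contact and won't go lower, so it is resting on something solid. I'll release it and check its height by depth while picking the cube.

Run:
```python
from h import *
release((.5558,.2959),.050)
a=(.4624,-.3295); pick(a,np.radians(-125.5),.0135,.034)
p,d=get_image("scene"); cv2.imwrite("pics/scene7.png",p[:,:,::-1]); W=cloud("scene",d)
for nm,xy in(("obj",(.4805,.19)),("eye",(.5715,.205)),("cond",(.556,.296))):
    m=(np.hypot(W[...,0]-xy[0],W[...,1]-xy[1])<.04)&(W[...,2]>.03)&(W[...,2]<.09); Q=W[m]; h=np.percentile(Q[:,2],95); T=Q[Q[:,2]>h-.006]
    print(nm,round(h,4),((T.min(0)+T.max(0))/2).round(4))
```

```text
t 28.7583 0.0598648692015603
down hit False [ 0.4621 -0.3292  0.013 ]
grip opening 0.033455759931811734 t 32.7083
lifted 0.03339821953826138 [-0.08  0.44  0.  ] 33.5417
obj 0.0684 [0.4799 0.1889 0.0663]
eye 0.0621 [0.5716 0.205  0.0601]
cond 0.0503 [0.5562 0.2944 0.0482]
```

View pics/scene7.png

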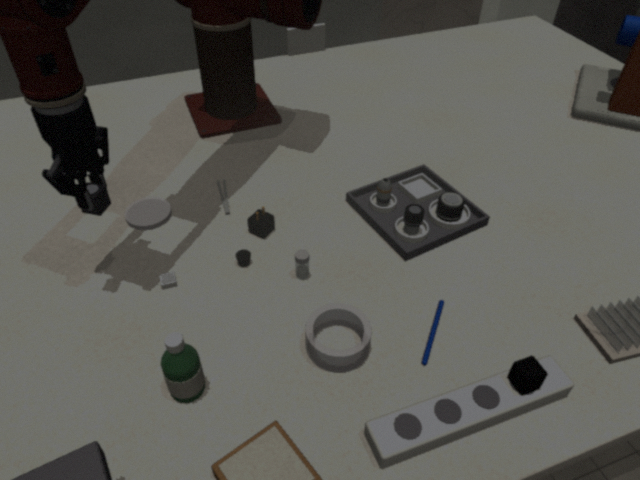

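The tops are at 68, 62 and 50 mm, against 68, 60 and 48 mm expected with this camera's bias of about +2 mm, so all three are seated. The cube is held at (95,197). Next I'll place it square to the tray.

Run:
```python
from h import *
w=(.4663,.2798); psi=np.radians(9.4-90)
carry(w,psi,.0135,.034); lower(w,.0135)
p,d=get_image("scene"); cv2.imwrite("pics/scene8.png",cv2.resize(p[120:280,300:500,::-1],None,fx=3.5,fy=3.5))
```

```text
pre [ 0.83 -0.64 -1.64]
set True [0.4661 0.2797 0.0241] expect 0.0235 [-1.84 -0.65  3.87] 37.55
```

View pics/scene8.png

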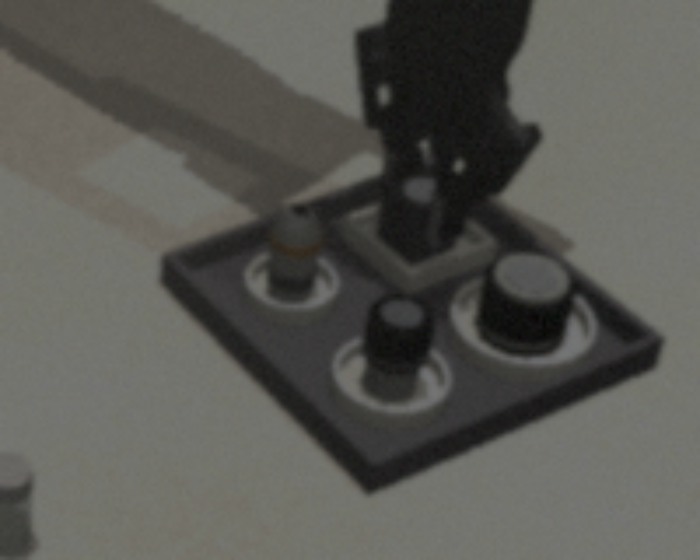

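The cube is in the square well at (415,225), square to it and on the floor. I'll release it, retreat and check everything.

Run:
```python
from h import *
release((.4661,.2797),.034)
set_joints([1.122, 0.22, 1.526, 0, 1.395, -0.126]); hold(.3)
for n in("top","scene"):
    p,d=get_image(n); cv2.imwrite(f"pics/{n}9.png",p[:,:,::-1]); W=cloud(n,d)
    if n=="top": cv2.imwrite("pics/top9z.png",cv2.convertScaleAbs(cv2.resize(p[175:300,135:365,::-1],None,fx=3.4,fy=3.4,interpolation=cv2.INTER_CUBIC),alpha=1.4))
    for nm,xy,z in(("obj",(.4805,.19),.068),("eye",(.5715,.205),.06),("cond",(.556,.296),.048),("cube",(.466,.28),.048),("vial",(.6,-.0265),.053),("adapter",(.4625,-.0625),.036)):
        m=(np.hypot(W[...,0]-xy[0],W[...,1]-xy[1])<.035)&(W[...,2]>z-.01)&(W[...,2]<.09); Q=W[m]; h=np.percentile(Q[:,2],95); T=Q[abs(Q[:,2]-z)<.005]
        print(n,nm,round(h,4),((T.min(0)+T.max(0))/2).round(4))
    P=poly(n,(.466,.28),.048,.049,d=d); print("cube",cv2.minAreaRect((P*1000).astype(np.float32)))
print(observe()["time_s"])
```

```text
t 38.65 0.04410274769131362
top obj 0.0697 [0.4791 0.1891 0.0668]
top eye 0.0625 [0.5697 0.2048 0.0598]
top cond 0.0508 [0.5545 0.2953 0.0478]
top cube 0.0508 [0.4645 0.2792 0.048 ]
top vial 0.0558 [ 0.5989 -0.0254  0.053 ]
top adapter 0.039 [ 0.4625 -0.0591  0.036 ]
cube ((464.38763427734375, 279.0048522949219), (32.054534912109375, 34.671016693115234), 10.239242553710938)
scene obj 0.0695 [0.4831 0.1883 0.0668]
scene eye 0.062 [0.5709 0.2046 0.059 ]
scene cond 0.0504 [0.5554 0.2948 0.0476]
scene cube 0.0501 [0.466  0.2794 0.0474]
scene vial 0.0547 [ 0.6002 -0.0262  0.0524]
scene adapter 0.0469 [ 0.4643 -0.0597  0.0356]
cube ((466.7989501953125, 277.8416748046875), (36.63139343261719, 37.10084533691406), 10.702280044555664)
40.6
```

View pics/top9z.png

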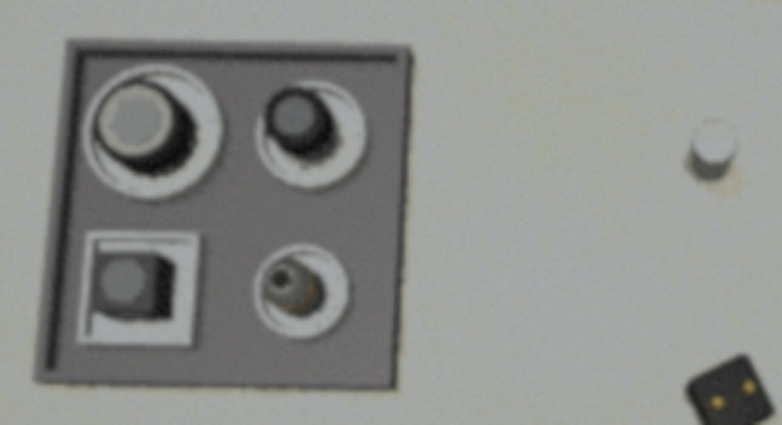

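View pics/scene9.png

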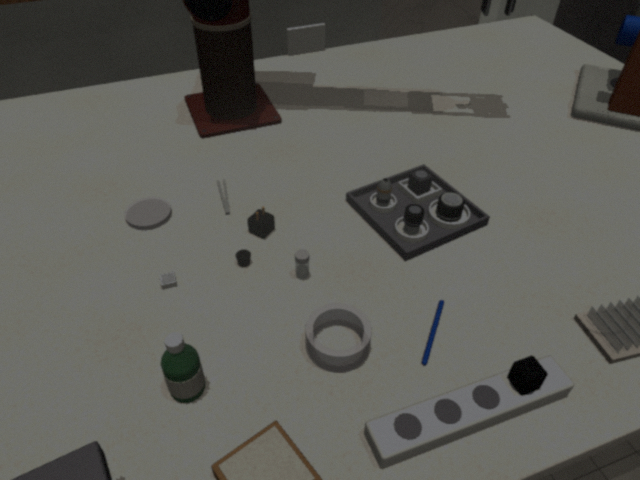

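All four parts stand upright in their wells. In the top crop the objective is at (292,285), the eyepiece at (300,118), the condenser at (140,118) and the cube at (130,285). The vial and adapter haven't moved.

```bash
python3 -c "
from plant import *
job_done()"
```

```text
the job is handed in; nothing more can be done
```

All four parts are packed upright in the tray and the job is handed in, at about 41 s on the robot's clock. I packed the objective, eyepiece, condenser and filter cube in that order. Each was lowered until it touched the well floor (about 4–5 N) before I released it.

**Last checks:** Both cameras show each part upright within about 3 mm of its well's centre. The tops read 70, 62, 50–51 and 50–51 mm, against 68, 60, 48 and 48 mm expected. The cameras already read about 2 mm high before I moved anything. The cube is within about 1° of square to its well. The vial and adapter are within about 2 mm of where they first measured, which is the cameras' own error.

**Disagreements:**
- The two cameras differ by 1–4 mm in position.
- Each part touched the floor 0.6–1.2 mm higher than calculated. The condenser was the most; I pressed it again and it went no lower, so I took it as seated.

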